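# Set out power-supply parts on their trainer modules

## Task

Set out the power-supply parts for assembly: stand each of the four loose parts (large capacitor, small capacitor, transformer, heatsink) upright on the green-topped module whose white printed outline has its shape and size, centred in the outline and, for the transformer and the heatsink, turned to line up with it (either way round). Leave the yellow multimeter and the solder spool where they are.

Things in the scene. Friction and masses are not known exactly. Their poses are not given: they have to be found in the camera images.
- bigcap_c (a point): The large capacitor: upright black cylinder, 50 mm diameter, 60 mm tall, flat silver top with two screw terminals (3 mm high), about 160 g. Point: its centre, 30 mm above its underside; z along its axis, up.
- smallcap_c (a point): The small capacitor: upright black cylinder, 30 mm diameter, 46 mm tall, flat silver top with two small terminals (3 mm high), about 50 g. Point: its centre, 23 mm above its underside; z along its axis, up.
- transformer_c (a point): The mains transformer: dark laminated steel core 60 (x) x 30 (y) x 50 (z) mm through a copper-coloured winding block 40 (x) x 46 (y) mm that spans heights 8 to 42 mm, on a 60 x 46 x 4 mm steel foot; solder tags rise 5 mm above the top; about 400 g. Grip it across the winding's flat faces, along its y (46 mm). Point: its centre, 25 mm above its underside; x along its 60 mm length, z up.
- heatsink_c (a point): The heatsink: bare aluminium bar of five upright fins on a base, 76 (x) x 24 (y) x 36 (z) mm, about 120 g. Grip it across its fins, along its y (24 mm). Point: its centre, 18 mm above its underside; x along its 76 mm length, z up.
- pad_bigcap_top (a point): Fixed module: square wooden base 96 x 96 mm with a green board, 18 mm high in all, four small brass studs (8 mm wide, 2 mm proud) 39 mm out at its corners, and a thin white printed outline in the middle of the board: a large circle, about 58 mm across, for the large capacitor. Point: centre of the outline on the board's top face (18 mm above the bench); z up, x and y along the module's edges.
- pad_smallcap_top (a point): Fixed module: square wooden base 96 x 96 mm with a green board, 18 mm high in all, four small brass studs (8 mm wide, 2 mm proud) 39 mm out at its corners, and a thin white printed outline in the middle of the board: a small circle, about 38 mm across, for the small capacitor. Point: centre of the outline on the board's top face (18 mm above the bench); z up, x and y along the module's edges.
- pad_transformer_top (a point): Fixed module: square wooden base 96 x 96 mm with a green board, 18 mm high in all, four small brass studs (8 mm wide, 2 mm proud) 39 mm out at its corners, and a thin white printed outline in the middle of the board: a broad rectangle, about 68 (x) x 54 (y) mm, for the transformer. Point: centre of the outline on the board's top face (18 mm above the bench); z up, x and y along the module's edges; x along the rectangle's length.
- pad_heatsink_top (a point): Fixed module: square wooden base 96 x 96 mm with a green board, 18 mm high in all, four small brass studs (8 mm wide, 2 mm proud) 39 mm out at its corners, and a thin white printed outline in the middle of the board: a long narrow rectangle, about 84 (x) x 32 (y) mm, for the heatsink. Point: centre of the outline on the board's top face (18 mm above the bench); z up, x and y along the module's edges; x along the rectangle's length.
- meter_c (a point): A bystander: yellow pocket multimeter lying flat, 104 (x) x 58 (y) x 22 (z) mm. Point: its centre. Leave it where it lies.
- spool_c (a point): A bystander: spool of solder standing on end, white plastic flanges 60 mm in diameter, 34 mm tall, with a grey winding between them. Point: its centre. Leave it where it stands.
There are look-alikes about, which are no part of the job. What is shaped like the part that bears transformer_c but pink is not meant.

How it is judged:
At the end, for the whole second after the job is handed in: Each part stands upright (within 0.1 rad) on the board of its own module, released and at rest, its centre within 12 mm of the outline's centre; transformer and heatsink lined up with their outlines within 0.2 rad, either way round; multimeter and spool within 25 mm of where they started (horizontal distance between bigcap_c and pad_bigcap_top below 0.012 m and z of bigcap_c in the frame of pad_bigcap_top between 0.026 and 0.034 m and angle between each of bigcap_c, smallcap_c, transformer_c, heatsink_c's own z axis and vertical below 0.1 rad and linear speed of each of bigcap, smallcap, transformer, heatsink below 0.02 m/s and horizontal distance between smallcap_c and pad_smallcap_top below 0.012 m and z of smallcap_c in the frame of pad_smallcap_top between 0.019 and 0.027 m and horizontal distance between transformer_c and pad_transformer_top below 0.012 m and z of transformer_c in the frame of pad_transformer_top between 0.021 and 0.029 m and angle between the x axis of transformer_c and the x axis of pad_transformer_top, either way round below 0.2 rad and horizontal distance between heatsink_c and pad_heatsink_top below 0.012 m and z of heatsink_c in the frame of pad_heatsink_top between 0.014 and 0.022 m and angle between the x axis of heatsink_c and the x axis of pad_heatsink_top, either way round below 0.2 rad and distance of each of meter_c, spool_c from where it was at the start of the episode below 0.025 m); the robot touches nothing.
It fails at once if the multimeter is pushed more than 25 mm from its place (distance of meter_c from where it was at the start of the episode above 0.025 m).
It fails at once if the solder spool is pushed more than 25 mm from its place (distance of spool_c from where it was at the start of the episode above 0.025 m).
It also fails if it takes over 106 s, if anything falls off the work surface, if the arm or the gripper's body presses on something with over 40 N, if the wrist force passes 120 N, or if a joint passes its speed limit or range.

## Robot

A 6-joint arm with a two-finger parallel gripper is mounted at the origin on the work surface. World frame = base frame: x ahead of the robot, y to its left, z up, the work surface at z = 0. Lengths are in m, angles in rad, forces in N, time in s.
With the tool pointing down it reaches from about 0.35 to 0.975 m from the base axis. Payload 4.9 kg.
Tool frame: the origin (TCP) lies on the mounting face of the last link; the fingertips stand 173 mm ahead of it and the grasp point (between the pads) lies 155 mm ahead of it; z points along the fingers, y is the line along which they close (so a half turn about z gives the same grasp; the last joint's range is limited). The gripper opens to 85 mm and grips with 20 to 120 N. Pads are 22 mm wide; open, the fingers measure 114 mm over their backs; the gripper's body (76 mm by 85 mm) begins 54 mm behind the grasp point. The pads swing forward as they close: fully open they stand 13 mm farther back than shut.
Start: joints at [-1.289, 0.053, 1.613, -0, 1.476, -0.119], TCP at [0.244, -0.575, 0.405] pointing down, gripper open.
Joint ranges: [-3.01, 3.01], [-1.01, 2.22], [0.06, 2.58], [-1.02, 4.17], [0.09, 2.62], [-3.14, 3.14]. Speed limits (rad/s): [2.57, 2.57, 3.14, 3.14, 3.14, 3.14].

## Interface

Orientations are given as a rotation vector (axis times angle).
In Python, from station import monitor, eyes, finish_job gives the robot as it stands. The module is installed in compiled form; this text tells all that it offers.
- The arm moves only by the tool step_arm, never from a script. Its argument "commands" is a list of rows, each a list of 3 entries, a list of its own where there are three numbers: the opening in per cent of the stroke, from 0 (shut) to 100 (fully open), then the shift along the tool's x, y, z in mm, then the turn about the tool's z in degrees. In form: [[hand, [x, y, z], yaw], ...]. A call has 1 to 12 rows; each row is the pose to reach, as a shift and turn from the pose commanded when the call began, along the tool's axes at that moment; what a row does not reach only later rows make up. A row lasts 1/8 s, in which the tool goes at most 62.5 mm and 10.7 degrees, less where a joint would pass 70% of its speed; a pose out of reach is approached as far as the arm can. A call with a gripper value outside its range is refused whole. The fingers move at their own pace and stop on an object; "squeeze" is the grip in N (left out, the last holds). Time passes only in rows, so rows that repeat a pose let the fingers close. It gives the time, the measured TCP pose, the force, the opening and the grip force at its end, in the units of the state.
- monitor.get_obs(): the state, without advancing time (a new reading comes with each control period).
- eyes.get_image(name): name is "scene" or "top" or "wrist"; returns the picture (400x640x3 uint8, red, green, blue); there is no depth.
- eyes.camera_info(name): a dict with "camera_matrix" (3x3 intrinsics, pixels), "k1" (the pictures are not rectified: a ray, as slopes to the right and down, at radius r is drawn at 1 + k1 r^2 times it, then the intrinsics apply), "extrinsics" (4x4, takes a point from camera to world coordinates). Camera axes: x right, y down, z forward; pixel columns grow to the right and rows downward; lengths in m; the calibration is good to about 2 mm. A picture is of the moment at which its call begins: read the wrist's pose just before it. camera_info takes no time and is no camera call; for the wrist camera it gives the pose at the moment of the call.
- finish_job(): hands the job in; it is judged then, once.
The state is a dict: "t": time; "q": joint angles; "dq": joint speeds; "effort": joint torques, N m; "tool_pos": TCP position; "tool_rot": TCP orientation; "contact_force": force on the tool from outside, world axes, zero at the start; "wrist_torque": the same for the moment, N m; "opening": finger opening in m; "grip_force": force on a finger pad.
Only numpy, scipy, OpenCV 4.12 (cv2) and the standard library are available. Lean on these libraries where they do the work, as an engineer would, in place of code of your own. Each camera call takes 0.05 s, during which the arm holds its last target. There are 200 camera calls.

## Working session

There is one attempt and no reset: what is moved stays moved. The work goes in short steps, Python scripts to look and compute and a tool call to move; the robot and the scene stay as the last step left them, time stands still between calls to the robot, and variables do not carry over. Pictures are saved under pics/ and viewed, at most 14 in all, crops included, and the job is handed in when it is done.

Besides the shell and the picture viewer there is one more tool, called after ">>>" by a JSON object that holds its "name" and its "arguments". step_arm: Moves the arm, as the interface text tells. Its arguments: {"type":"object","properties":{"commands":{"type":"array"},"squeeze":{"type":"number"}},"required":["commands"]}

```bash
mkdir -p pics
cat > h.py <<'E'
import numpy as np, cv2
from station import monitor, eyes, finish_job
def snap(n,f):
    im=eyes.get_image(n); cv2.imwrite('pics/'+f,cv2.cvtColor(im,cv2.COLOR_RGB2BGR)); return im
def px2w(info,u,v,z):
    K=np.array(info['camera_matrix']);k=info['k1'];T=np.array(info['extrinsics'])
    d=np.array([(u-K[0,2])/K[0,0],(v-K[1,2])/K[1,1]]);s=d.copy()
    for _ in range(30): s=d/(1+k*(s@s))
    r=T[:3,:3]@np.array([s[0],s[1],1]);o=T[:3,3]
    return o+r*(z-o[2])/r[2]
E
python3 - <<'E'
from h import *
snap('top','top.png');snap('scene','scene.png');snap('wrist','wrist0.png')
for n in('top','scene','wrist'):
    i=eyes.camera_info(n);print(n,np.round(i['camera_matrix'],1).tolist(),i['k1'],np.round(i['extrinsics'],4).tolist())
o=monitor.get_obs();print(o['t'],o['tool_pos'],o['tool_rot'],o['opening'])
E
```

```text
top [[421.8, 0.0, 321.5], [0.0, 421.8, 202.4], [0.0, 0.0, 1.0]] -0.022470804084156467 [[0.009, -0.9975, 0.0696, 0.3812], [-1.0, -0.0089, 0.0019, -0.0058], [-0.0013, -0.0696, -0.9976, 1.046], [0.0, 0.0, 0.0, 1.0]]
scene [[491.0, 0.0, 313.5], [0.0, 491.0, 204.3], [0.0, 0.0, 1.0]] -0.04580028378414313 [[0.1051, 0.6804, -0.7253, 1.1774], [0.9943, -0.0575, 0.0901, -0.0751], [0.0196, -0.7306, -0.6825, 0.7426], [0.0, 0.0, 0.0, 1.0]]
wrist [[288.6, 0.0, 321.7], [0.0, 288.6, 196.6], [0.0, 0.0, 1.0]] -0.05207089657584359 [[0.3897, -0.8824, -0.2639, 0.3117], [-0.921, -0.3739, -0.1097, -0.5474], [-0.0019, 0.2857, -0.9583, 0.3721], [0.0, 0.0, 0.0, 1.0]]
0.15 [ 0.24379975 -0.57526002  0.40374584] [-3.07713699e+00 -6.25074311e-01  2.00890011e-04] 0.08590490398407519
```

View pics/top.png

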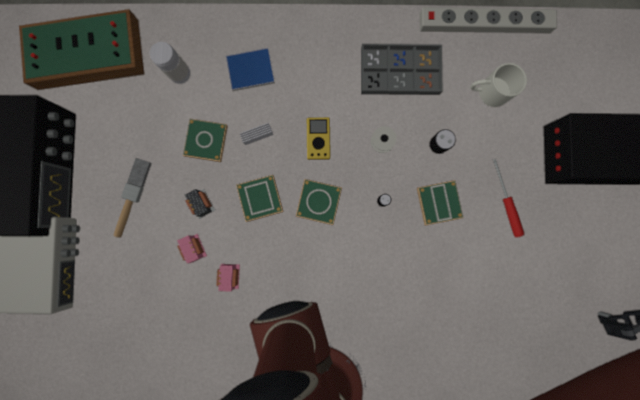

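View pics/scene.png

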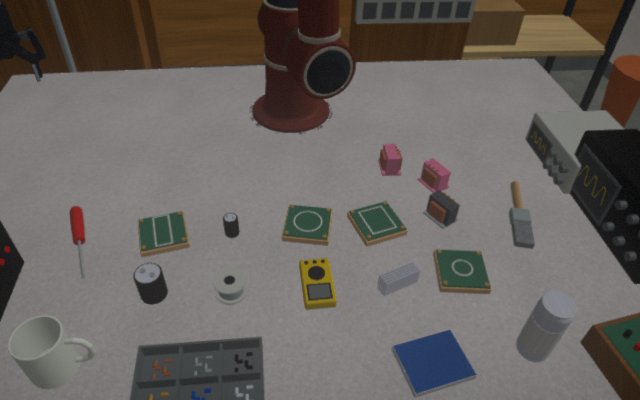

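The top view shows everything: pads for smallcap (205,140), transformer (260,198), bigcap (319,201) and heatsink (440,202). Parts: heatsink (257,133), transformer (198,203), bigcap (443,140) and smallcap (385,200). The spool is at (384,138), the meter at (318,138). I'll enlarge both halves.

Run:
```python
import cv2
im=cv2.imread('pics/top.png')
for n,x in(('a',178),('b',338)):
    c=cv2.resize(im[112:232,x:x+135],None,fx=5,fy=5,interpolation=cv2.INTER_CUBIC)
    for k in range(0,135,20): cv2.putText(c,str(x+k),(k*5,8),0,.35,(0,0,255));cv2.line(c,(k*5,10),(k*5,16),(0,0,255))
    for k in range(0,120,20): cv2.putText(c,str(112+k),(0,k*5+4),0,.35,(0,0,255))
    cv2.imwrite(f'pics/top_{n}.png',cv2.convertScaleAbs(c,alpha=1.5))
```

```text
(no output)
```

View pics/top_a.png

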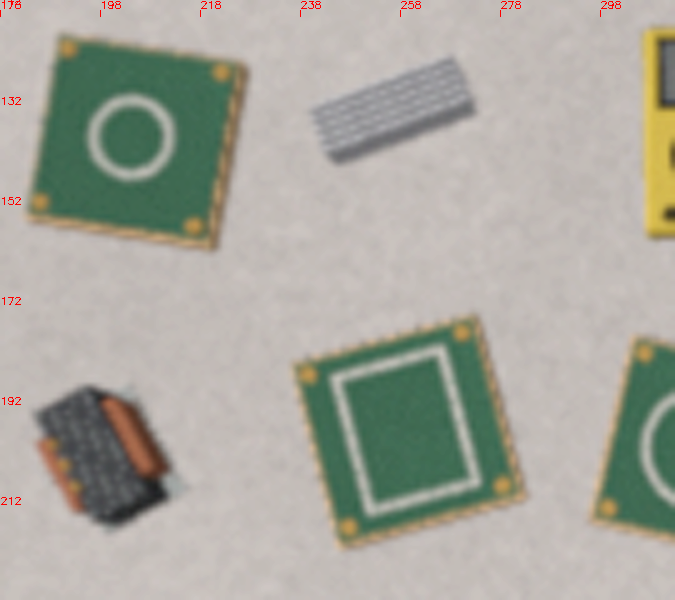

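View pics/top_b.png

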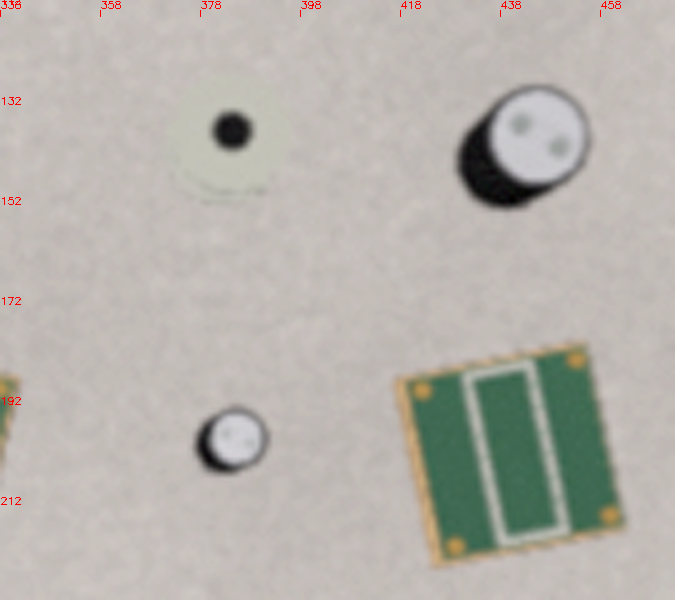

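Run:
```python
from h import *
im=cv2.imread('pics/top.png');i=eyes.camera_info('top')
hsv=cv2.cvtColor(im,cv2.COLOR_BGR2HSV)
m=cv2.inRange(hsv,(55,80,50),(90,255,255))
cs,_=cv2.findContours(m[110:232,170:480].copy(),cv2.RETR_EXTERNAL,cv2.CHAIN_APPROX_NONE)
for c in cs:
    if cv2.contourArea(c)<400: continue
    h=cv2.convexHull(c)[:,0]+[170,110]
    w=np.array([px2w(i,u,v,.018)[:2] for u,v in h]).astype(np.float32)*1000
    print('pad',[np.round(a,1) for a in cv2.minAreaRect(w)])
def P(l,x0,z):
    w=np.array([px2w(i,x0+u/5-.4,112+v/5-.4,z) for u,v in l])*1000; return np.round(w[:,:2],1).tolist()
def ang(l): d=np.subtract(l[1],l[0]); return round(float(np.degrees(np.arctan2(d[1],d[0]))),1),round(float(np.hypot(*d)),1)
print('studs sc',np.mean(P([(67,48),(221,72),(40,202),(194,226)],178,.02),0),'tr',np.mean(P([(308,375),(462,332),(503,486),(348,527)],178,.02),0),'hs',np.mean(P([(423,390),(577,360),(611,515),(456,547)],338,.02),0))
print('tr axis',ang(P([(389,364),(422,497)],178,.018)),'hs axis',ang(P([(500,370),(533,535)],338,.018)))
print('bigcap',P([(540,136)],338,.06),'smallcap',P([(237,438)],338,.046))
print('hs',P([(391,104)],178,.036),ang(P([(318,131),(464,77)],178,.036)))
print('tr',P([(94,454)],178,.05),ang(P([(62,399),(126,509)],178,.05)))
print('meter',P([(178*0+700,130)],178,.022),'spool',P([(232,131)],338,.034))
T=np.array(eyes.camera_info('wrist')['extrinsics']);o=monitor.get_obs()
R=cv2.Rodrigues(np.array(o['tool_rot']))[0];print(R.round(3),'cam in tool',R.T@(T[:3,3]-o['tool_pos']))
```

```text
pad [array([455.7,   3.8]), array([84.4, 84.1]), np.float64(77.4)]
pad [array([463.3, 149.6]), array([84.6, 84.3]), np.float64(16.0)]
pad [array([607.3, 287.8]), array([84.1, 84.7]), np.float64(81.6)]
studs sc [607.4   288.625] tr [463.325 149.725] hs [ 456.025 -295.6  ]
tr axis (-165.1, 67.5) hs axis (-169.3, 82.2)
bigcap [[604.0, -297.1]] smallcap [[460.0, -154.9]]
hs [[620.9, 157.4]] (-68.9, 75.6)
tr [[448.1, 292.9]] (-148.4, 61.1)
meter [[612.5, 7.1]] spool [[610.8, -154.6]]
[[ 0.921  0.39  -0.   ]
 [ 0.39  -0.921  0.002]
 [ 0.    -0.002 -1.   ]] cam in tool [0.07338986 0.00088794 0.03168825]
```

View pics/wrist0.png

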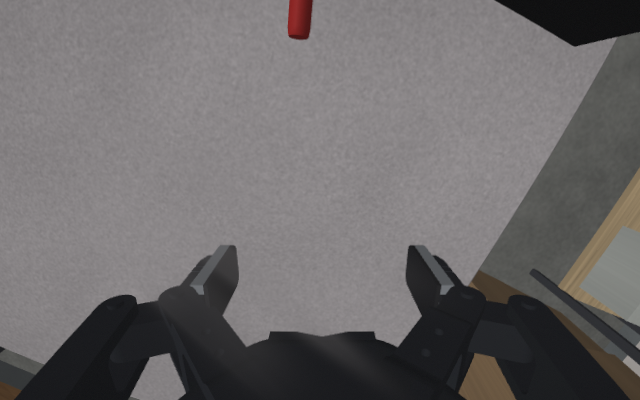

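The wrist view shows the open fingers at the bottom, pads near (222,270) and (425,270), and only bench and screwdriver beyond. Measured sizes match the ones given (67.5, 82.2, 75.6 and 61.1 mm). Next I'll compute the moves.

```bash
cat >> h.py <<'E'
def plan(*wps):
    """wps: (x,y,z mm, psi deg) world TCP; prints tool shift & yaw from measured pose"""
    o=monitor.get_obs();p=np.array(o['tool_pos'])*1000;R=cv2.Rodrigues(np.array(o['tool_rot']))[0]
    psi=np.degrees(np.arctan2(R[1,0],R[0,0]))
    Y=np.array([[np.cos(np.radians(psi)),np.sin(np.radians(psi)),0],[np.sin(np.radians(psi)),-np.cos(np.radians(psi)),0],[0,0,-1]])
    print('t',round(o['t'],2),'p',p.round(1),'psi',round(psi,1),'tilt',R[:,2].round(3),'open',round(o['opening'],4),'grip',round(o['grip_force'],1))
    for w in wps: print(w,'->',(Y.T@(np.array(w[:3])-p)).round(1),'yaw',round((psi-w[3]+180)%360-180,1))
E
python3 - <<'E'
from h import *
plan((604,-297,300,23),(604,-297,190,23))
E
```

```text
t 0.15 p [ 243.8 -575.3  403.7] psi 23.0 tilt [-0.     0.002 -1.   ] open 0.0859 grip 0.0
(604, -297, 300, 23) -> [ 440.2 -115.7  103.7] yaw -0.0
(604, -297, 190, 23) -> [ 440.2 -115.7  213.7] yaw -0.0
```

>>> {"name": "step_arm", "arguments": {"commands": [[100,[60,-16,0],0],[100,[120,-32,0],0],[100,[180,-47,0],0],[100,[240,-63,0],0],[100,[300,-79,20],0],[100,[355,-93,45],0],[100,[410,-108,75],0],[100,[440,-116,103],0],[100,[440,-116,103],0],[100,[440,-116,103],0],[100,[440,-116,103],0]], "squeeze": 50}}

```text
t: 1.52
tool_pos: [0.6033, -0.2982, 0.3035]
tool_rot: [3.077, 0.623, 0.003]
contact_force: [-0.3, -0.7, -0.1]
opening: 0.0853
grip_force: 0.0
```

Run:
```python
from h import *
plan((604,-297,190,23)); snap('wrist','w1.png')
```

```text
t 1.52 p [ 603.3 -298.2  303.5] psi 22.9 tilt [ 0.002 -0.002 -1.   ] open 0.0853 grip 0.0
(604, -297, 190, 23) -> [  1.1  -0.9 113.5] yaw -0.1
```

View pics/w1.png

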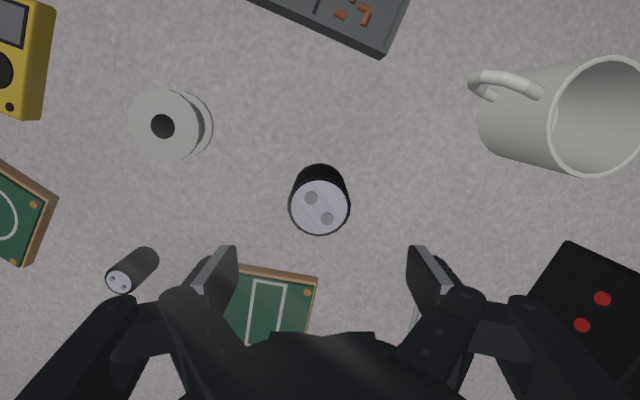

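The capacitor's top is centred between the fingers at (319,206), with a clear way down.

Run:
```python
from h import *
print(px2w(eyes.camera_info('wrist'),319,206,.06))
```

```text
[ 0.6057061  -0.29637812  0.06      ]
```

>>> {"name": "step_arm", "arguments": {"commands": [[100,[2,-1,40],0],[100,[2,-1,75],0],[100,[2,-1,100],0],[100,[2,-1,112],0],[100,[2,-1,112],0],[0,[2,-1,112],0],[0,[2,-1,112],0],[0,[2,-1,112],0],[0,[2,-1,112],0],[0,[2,-1,112],0],[0,[2,-1,112],0],[0,[2,-1,112],0]]}}

```text
t: 3.08
tool_pos: [0.6059, -0.2957, 0.1916]
tool_rot: [3.077, 0.625, 0.003]
contact_force: [0.2, -0.3, 6.0]
opening: 0.0491
grip_force: 52.1
```

Run:
```python
from h import *
plan((604,-297,300,23),(456,4,300,23),(456,4,209,23))
```

```text
t 3.08 p [ 605.9 -295.7  191.6] psi 23.0 tilt [ 0.002 -0.002 -1.   ] open 0.0491 grip 52.1
(604, -297, 300, 23) -> [  -2.3    0.4 -108.4] yaw -0.0
(456, 4, 300, 23) -> [ -21.1 -334.5 -108.4] yaw -0.0
(456, 4, 209, 23) -> [ -21.1 -334.5  -17.4] yaw -0.0
```

>>> {"name": "step_arm", "arguments": {"commands": [[0,[0,0,-40],0],[0,[0,0,-90],0],[0,[-2,-30,-108],0],[0,[-5,-80,-108],0],[0,[-8,-135,-108],0],[0,[-12,-190,-108],0],[0,[-15,-245,-108],0],[0,[-19,-300,-108],0],[0,[-21,-334,-100],0],[0,[-21,-334,-90],0],[0,[-21,-334,-80],0],[0,[-21,-334,-80],0]]}}

```text
t: 4.58
tool_pos: [0.4554, 0.0034, 0.2684]
tool_rot: [-3.078, -0.623, 0.004]
contact_force: [-0.2, -0.8, -1.0]
opening: 0.0488
grip_force: 52.3
```

Run:
```python
from h import *
plan((456,4,209.6,23));snap('wrist','w2.png')
```

```text
t 4.58 p [455.4   3.4 268.4] psi 22.9 tilt [-0.003  0.    -1.   ] open 0.0488 grip 52.3
(456, 4, 209.6, 23) -> [ 0.8 -0.3 58.8] yaw -0.1
```

View pics/w2.png

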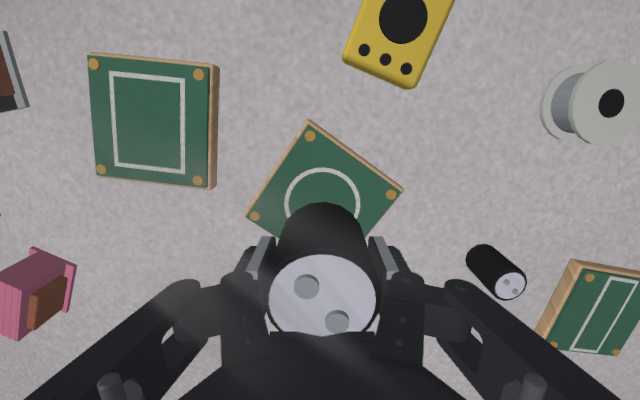

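Run:
```python
from h import *
i=eyes.camera_info('wrist')
print((px2w(i,391,195,.02)+px2w(i,254,216,.02))/2,np.linalg.norm(px2w(i,391,195,.02)-px2w(i,254,216,.02)), 'cap',px2w(i,322,298,.0604+.2684-.1916))
```

```text
[0.45662943 0.00299597 0.02      ] 0.11045694276772319 cap [0.45621751 0.00259632 0.1372    ]
```

>>> {"name": "step_arm", "arguments": {"commands": [[0,[1,0,25],0],[0,[1,0,45],0],[0,[1,0,54],0],[0,[1,0,57],0],[0,[1,0,58],0],[0,[1,0,58],0],[0,[1,0,58],0]]}}

```text
t: 5.5
tool_pos: [0.4567, 0.0044, 0.2123]
tool_rot: [3.078, 0.625, 0.002]
contact_force: [-0.1, 0.5, -0.6]
opening: 0.0487
grip_force: 52.3
```

>>> {"name": "step_arm", "arguments": {"commands": [[0,[0,0,1.5],0],[0,[0,0,2.5],0],[0,[0,0,2.5],0],[0,[0,0,2.5],0]]}}

```text
t: 6.0
tool_pos: [0.4565, 0.0045, 0.2096]
tool_rot: [-3.079, -0.625, 0.0]
contact_force: [-3.5, 1.2, 5.5]
opening: 0.0488
grip_force: 52.7
```

>>> {"name": "step_arm", "arguments": {"commands": [[60,[0,0,0],0],[100,[0,0,0],0],[100,[0,0,0],0],[100,[0,0,0],0],[100,[0,0,-20],0],[100,[0,0,-60],0],[100,[0,0,-110],0],[100,[0,0,-130],0],[100,[0,0,-130],0]]}}

```text
t: 7.12
tool_pos: [0.457, 0.0044, 0.3413]
tool_rot: [3.077, 0.625, 0.007]
contact_force: [-0.2, 1.0, -0.5]
opening: 0.0855
grip_force: 0.0
```

Run:
```python
from h import *
plan((460,-155,300,23),(460,-155,185,23));snap('wrist','w3.png')
```

```text
t 7.12 p [457.    4.4 341.3] psi 23.0 tilt [ 0.005 -0.001 -1.   ] open 0.0855 grip 0.0
(460, -155, 300, 23) -> [-59.4 147.9  41.3] yaw -0.0
(460, -155, 185, 23) -> [-59.4 147.9 156.3] yaw -0.0
```

View pics/w3.png

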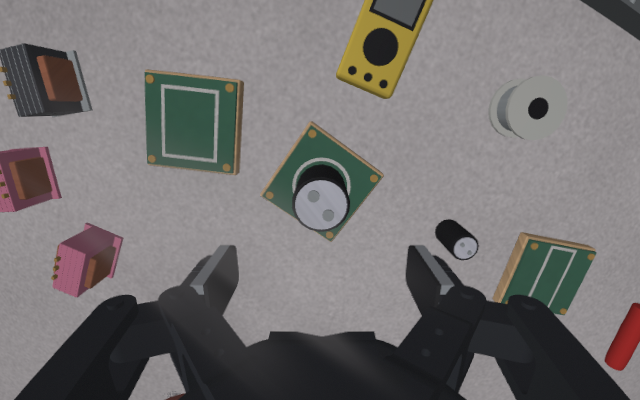

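The bigcap stands centred on its board, top at (321,203).

>>> {"name": "step_arm", "arguments": {"commands": [[100,[-20,50,0],0],[100,[-40,100,0],0],[100,[-59,148,10],0],[100,[-59,148,41],0],[100,[-59,148,41],0],[100,[-59,148,41],0]]}}

```text
t: 7.92
tool_pos: [0.4597, -0.1544, 0.2977]
tool_rot: [-3.078, -0.626, 0.002]
contact_force: [0.8, 0.4, 0.3]
opening: 0.0855
grip_force: 0.0
```

Run:
```python
from h import *
im=snap('wrist','w4.png');i=eyes.camera_info('wrist')
g=cv2.cvtColor(im,cv2.COLOR_RGB2GRAY);h=cv2.cvtColor(im,cv2.COLOR_RGB2HSV)
c=cv2.HoughCircles(g[130:260,250:400],cv2.HOUGH_GRADIENT,1,40,param1=100,param2=12,minRadius=12,maxRadius=30)
for u,v,r in c[0][:3]: print(u+250,v+130,r,px2w(i,u+250,v+130,.046))
plan((460,-155,185,23))
```

```text
322.5 190.5 15.6 [ 0.4722153 -0.150819   0.046    ]
t 7.97 p [ 460.1 -154.4  298.6] psi 23.0 tilt [ 0. -0. -1.] open 0.0853 grip 0.0
(460, -155, 185, 23) -> [ -0.3   0.6 113.6] yaw 0.0
```

View pics/w4.png

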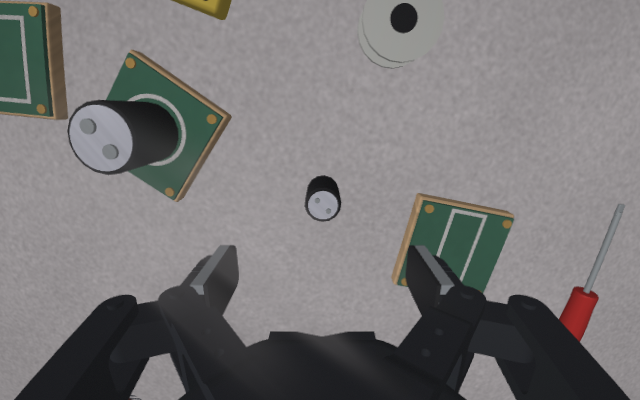

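The small cap's top is at (323,206), centred between the fingers. Hough locked onto the cap's side, so I'm ignoring that result; (323,206) agrees with the top-camera estimate.

>>> {"name": "step_arm", "arguments": {"commands": [[100,[0,0,40],0],[100,[0,0,75],0],[100,[0,0,100],0],[100,[0,0,112],0],[100,[0,0,112],0],[0,[0,0,112],0],[0,[0,0,112],0],[0,[0,0,112],0],[0,[0,0,112],0],[0,[0,0,112],0],[0,[0,0,112],0],[0,[0,0,112],0]], "squeeze": 35}}

```text
t: 9.48
tool_pos: [0.4603, -0.1551, 0.1871]
tool_rot: [3.078, 0.625, 0.002]
contact_force: [-1.1, 0.3, 6.3]
opening: 0.0292
grip_force: 34.6
```

Run:
```python
from h import *
plan((460,-155,330,23),(607.4,288,330,23),(607.4,288,204,23))
```

```text
t 9.47 p [ 460.3 -155.1  187.1] psi 23.0 tilt [ 0.001 -0.001 -1.   ] open 0.0292 grip 34.6
(460, -155, 330, 23) -> [  -0.3   -0.2 -142.9] yaw -0.0
(607.4, 288, 330, 23) -> [ 308.3 -350.6 -142.9] yaw -0.0
(607.4, 288, 204, 23) -> [ 308.3 -350.6  -16.9] yaw -0.0
```

>>> {"name": "step_arm", "arguments": {"commands": [[0,[0,0,-50],0],[0,[0,0,-100],0],[0,[35,-40,-130],0],[0,[73,-83,-130],0],[0,[111,-126,-130],0],[0,[149,-169,-130],0],[0,[187,-212,-130],0],[0,[225,-255,-130],0],[0,[263,-298,-130],0],[0,[295,-336,-120],0],[0,[308,-350,-100],0],[0,[308,-350,-80],0]]}}

```text
t: 10.98
tool_pos: [0.6067, 0.2887, 0.2645]
tool_rot: [3.078, 0.628, -0.002]
contact_force: [-0.4, -0.2, -1.0]
opening: 0.0292
grip_force: 34.8
```

>>> {"name": "step_arm", "arguments": {"commands": [[0,[0,0,0],0],[0,[0,0,0],0],[0,[0,0,0],0]]}}

```text
t: 11.35
tool_pos: [0.6073, 0.2869, 0.2676]
tool_rot: [-3.079, -0.624, -0.003]
contact_force: [0.1, -0.1, -1.2]
opening: 0.0291
grip_force: 34.8
```

Run:
```python
from h import *
plan((607.4,288,205,23));im=snap('wrist','w5.png');i=eyes.camera_info('wrist')
h=cv2.cvtColor(im,cv2.COLOR_RGB2HSV)
m=cv2.inRange(h,(12,110,90),(28,255,255))
n,l,s,c=cv2.connectedComponentsWithStats(m)
for k in range(1,n):
    if 25<s[k,4]<400: print(c[k].round(1),s[k,4],px2w(i,*c[k],.02).round(4))
```

```text
t 11.35 p [607.3 286.9 267.6] psi 22.9 tilt [ 0.002  0.001 -1.   ] open 0.0291 grip 34.8
(607.4, 288, 205, 23) -> [ 0.5 -1.  62.6] yaw -0.1
[302.3 137.5] 84 [0.6527 0.3208 0.02  ]
[388.3 190.4] 79 [0.6411 0.2442 0.02  ]
[253.8 221.6] 56 [0.5758 0.3321 0.02  ]
```

View pics/w5.png

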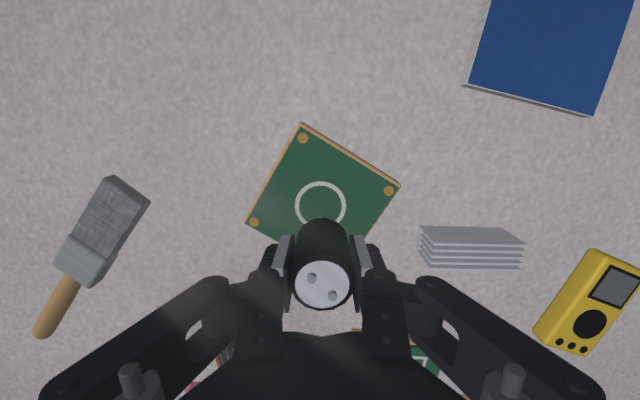

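The cap is held at (322,284), and the stud midpoint (608.5, 288.2) confirms the pad centre.

>>> {"name": "step_arm", "arguments": {"commands": [[0,[1,-1,25],0],[0,[1,-1,45],0],[0,[1,-1,55],0],[0,[1,-1,60],0],[0,[1,-1,62.5],0],[0,[1,-1,62.5],0],[0,[1,-1,62.5],0]]}}

```text
t: 12.28
tool_pos: [0.6079, 0.2891, 0.2051]
tool_rot: [-3.079, -0.625, -0.003]
contact_force: [-1.8, -1.0, 6.0]
opening: 0.0292
grip_force: 35.0
```

>>> {"name": "step_arm", "arguments": {"commands": [[60,[0,0,0],0],[100,[0,0,0],0],[100,[0,0,0],0],[100,[0,0,0],0],[100,[0,0,0],0],[100,[0,0,-20],0],[100,[0,0,-60],0],[100,[0,0,-100],0],[100,[0,0,-130],0],[100,[0,0,-130],0]]}}

```text
t: 13.52
tool_pos: [0.6084, 0.2893, 0.3395]
tool_rot: [-3.077, -0.625, -0.014]
contact_force: [0.1, -0.2, 0.3]
opening: 0.0852
grip_force: 0.0
```

Run:
```python
from h import *
plan((448,293,330,31.6));snap('wrist','w6.png')
```

```text
t 13.53 p [608.4 289.3 339.5] psi 23.0 tilt [ 0.009  0.003 -1.   ] open 0.0852 grip 0.0
(448, 293, 330, 31.6) -> [-146.2  -66.     9.5] yaw -8.6
```

View pics/w6.png

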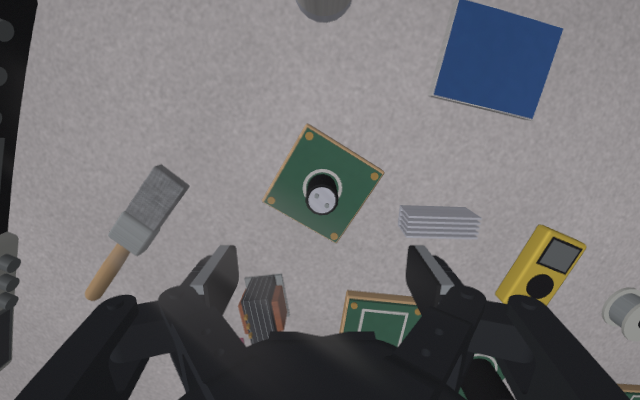

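The small cap stands on its board at (322,196). Next I go above the transformer.

>>> {"name": "step_arm", "arguments": {"commands": [[100,[-45,-20,0],-4],[100,[-90,-40,5],-8.6],[100,[-135,-60,10],-8.6],[100,[-146,-66,10],-8.6],[100,[-146,-66,10],-8.6],[100,[-146,-66,10],-8.6]]}}

```text
t: 14.32
tool_pos: [0.4483, 0.2927, 0.3239]
tool_rot: [3.023, 0.854, 0.001]
contact_force: [-0.0, 0.0, 0.3]
opening: 0.0853
grip_force: 0.0
```

Run:
```python
from h import *
plan((448,293,183,31.6));im=snap('wrist','w7.png')
c=cv2.resize(im[130:280,220:420],None,fx=4,fy=4,interpolation=cv2.INTER_CUBIC)
cv2.imwrite('pics/w7c.png',cv2.convertScaleAbs(cv2.cvtColor(c,cv2.COLOR_RGB2BGR),alpha=1.4))
```

```text
t 14.32 p [448.3 292.7 323.9] psi 31.5 tilt [ 0.001  0.    -1.   ] open 0.0853 grip 0.0
(448, 293, 183, 31.6) -> [-1.000e-01 -4.000e-01  1.409e+02] yaw -0.1
```

View pics/w7c.png

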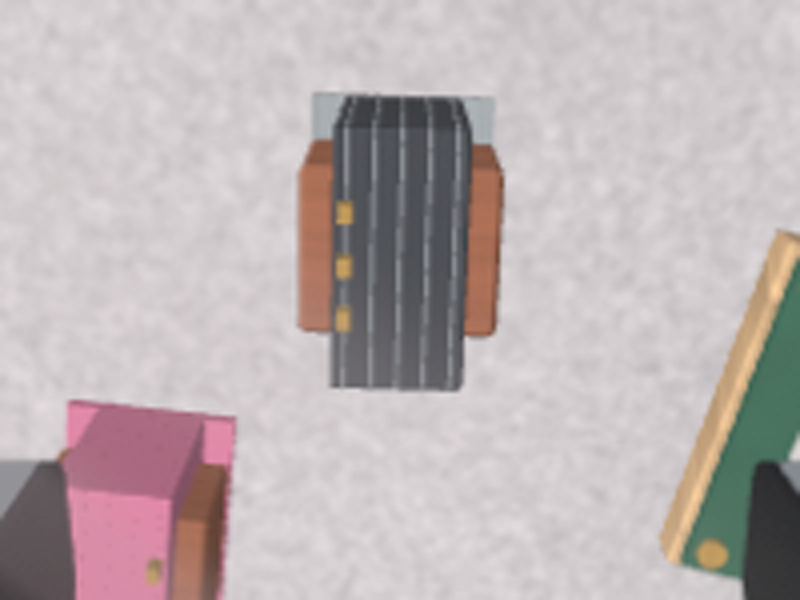

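The transformer's top face spans crop (334,126)–(462,389), centred at pixel (319.8,194.2) and aligned to about 1°. A pink look-alike is at the lower left, corner at crop (235,415).

Run:
```python
from h import *
i=eyes.camera_info('wrist');o=monitor.get_obs();R=cv2.Rodrigues(np.array(o['tool_rot']))[0]
def q(cu,cv_,z):
    w=px2w(i,220+cu/4-.4,130+cv_/4-.4,z);return (w*1000).round(1),(R.T@(w-o['tool_pos'])*1000).round(1)
print(q(399,257,.05));
for a in[(334,126),(470,126),(462,389),(330,387)]: print(q(*a,.05)[1])
print('pink',q(70,402,0.004),q(235,415,.004),q(205,420,.05))
```

```text
(array([450.9, 295.5,  50. ]), array([  3.5,  -1.2, 274. ]))
[ 32.3 -14.9 274. ]
[ 32.3  13.9 274. ]
[-27.6  13.  274. ]
[-27.1 -16.9 274. ]
pink (array([357.9, 343.8,   4. ]), array([-50.7, -91. , 319.9])) (array([378.1, 303.7,   4. ]), array([-54.4, -46.2, 320. ])) (array([394.7, 313.2,  50. ]), array([-35.3, -45.6, 274. ]))
```

>>> {"name": "step_arm", "arguments": {"commands": [[100,[3,-1,45],0],[100,[3,-1,90],0],[100,[3,-1,120],0],[100,[3,-1,135],0],[100,[3,-1,139],0],[100,[3,-1,139],0],[0,[3,-1,139],0],[0,[3,-1,139],0],[0,[3,-1,139],0],[0,[3,-1,139],0],[0,[3,-1,139],0],[0,[3,-1,139],0]], "squeeze": 70}}

```text
t: 15.88
tool_pos: [0.4499, 0.2955, 0.1861]
tool_rot: [-3.023, -0.854, -0.004]
contact_force: [-0.0, 0.4, 5.2]
opening: 0.045
grip_force: 72.8
```

Run:
```python
from h import *
plan((463.3,149.7,300,14.9),(463.3,149.7,201,14.9))
```

```text
t 15.88 p [449.9 295.5 186.1] psi 31.6 tilt [ 0.002  0.001 -1.   ] open 0.045 grip 72.8
(463.3, 149.7, 300, 14.9) -> [ -64.9  131.2 -113.9] yaw 16.7
(463.3, 149.7, 201, 14.9) -> [-64.9 131.2 -14.9] yaw 16.7
```

>>> {"name": "step_arm", "arguments": {"commands": [[0,[0,0,-30],0],[0,[0,0,-70],0],[0,[-10,20,-100],0],[0,[-25,50,-100],6],[0,[-40,80,-100],12],[0,[-55,110,-100],16.7],[0,[-65,131,-90],16.7],[0,[-65,131,-75],16.7],[0,[-65,131,-75],16.7],[0,[-65,131,-75],16.7],[0,[-65,131,-75],16.7]]}}

```text
t: 17.25
tool_pos: [0.4626, 0.1501, 0.2602]
tool_rot: [-3.115, -0.408, -0.001]
contact_force: [0.2, -0.0, -2.8]
opening: 0.0452
grip_force: 72.3
```

Run:
```python
from h import *
plan((463.3,149.7,204.3,14.9));im=snap('wrist','w8.png');i=eyes.camera_info('wrist')
h=cv2.cvtColor(im,cv2.COLOR_RGB2HSV)
m=cv2.inRange(h,(12,110,90),(28,255,255))
n,l,s,c=cv2.connectedComponentsWithStats(m)
for k in range(1,n):
    if 25<s[k,4]<400: print(c[k].round(1),s[k,4],px2w(i,*c[k],.02).round(4))
```

```text
t 17.25 p [462.6 150.1 260.2] psi 14.9 tilt [ 0.001  0.    -1.   ] open 0.0452 grip 72.3
(463.3, 149.7, 204.3, 14.9) -> [ 0.6  0.6 55.9] yaw 0.0
[207.5  32.7] 123 [0.5636 0.2542 0.02  ]
[375.  157.3] 90 [0.5127 0.1226 0.02  ]
[268.5 159.3] 88 [0.4914 0.197  0.02  ]
[480.5 199.3] 82 [0.5032 0.0338 0.02  ]
[553.5 241. ] 71 [ 0.4861 -0.0417  0.02  ]
[292.5 270.8] 109 [0.4064 0.1591 0.02  ]
[425.3 278.1] 69 [0.4276 0.0507 0.02  ]
[292.9 296.1] 94 [0.3827 0.1533 0.02  ]
[ 86.7 304.4] 46 [0.3226 0.3297 0.02  ]
[293.1 319.9] 93 [0.3588 0.1476 0.02  ]
[ 93.  317.4] 44 [0.3097 0.3238 0.02  ]
[ 99.4 329.8] 42 [0.2971 0.3178 0.02  ]
[172.6 392.5] 29 [0.2389 0.2436 0.02  ]
```

View pics/w8.png

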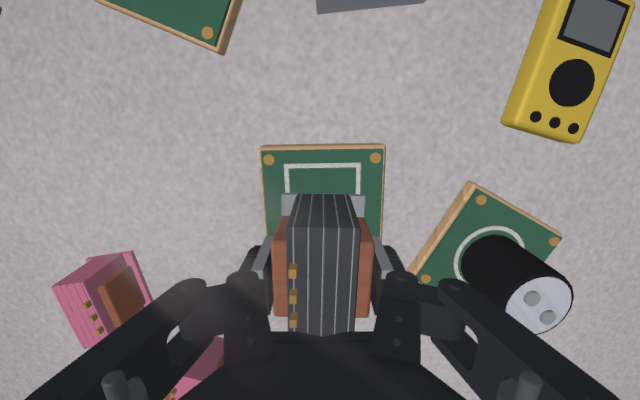

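The transformer is held in line with its outline. The stud-based pad centre, about (464,150), agrees.

>>> {"name": "step_arm", "arguments": {"commands": [[0,[1,0,25],0],[0,[1,0,42],0],[0,[1,0,50],0],[0,[1,0,54],0],[0,[1,0,56],0],[0,[1,0,56],0],[0,[1,0,56],0],[0,[1,0,56],0]]}}

```text
t: 18.3
tool_pos: [0.4636, 0.1498, 0.2041]
tool_rot: [-3.115, -0.406, -0.001]
contact_force: [0.1, 0.4, -2.3]
opening: 0.0451
grip_force: 72.5
```

>>> {"name": "step_arm", "arguments": {"commands": [[0,[0,0,1],0],[0,[0,0,1],0],[60,[0,0,1],0],[100,[0,0,1],0],[100,[0,0,1],0],[100,[0,0,1],0],[100,[0,0,1],0],[100,[0,0,-20],0],[100,[0,0,-60],0],[100,[0,0,-100],0],[100,[0,0,-130],0],[100,[0,0,-130],0]]}}

```text
t: 19.8
tool_pos: [0.4643, 0.1499, 0.3368]
tool_rot: [-3.115, -0.406, -0.01]
contact_force: [-0.8, 0.1, 0.2]
opening: 0.0857
grip_force: 0.0
```

Run:
```python
from h import *
plan((621,157.4,330,111.1))
```

```text
t 19.8 p [464.3 149.9 336.8] psi 14.9 tilt [ 0.006  0.001 -1.   ] open 0.0857 grip 0.0
(621, 157.4, 330, 111.1) -> [153.4  33.    6.8] yaw -96.2
```

>>> {"name": "step_arm", "arguments": {"commands": [[100,[20,4,0],-10],[100,[40,8,0],-20],[100,[60,13,0],-30],[100,[80,17,0],-40],[100,[100,21,0],-50],[100,[120,26,0],-60],[100,[140,30,4],-70],[100,[153,33,7],-80],[100,[153,33,7],-90],[100,[153,33,7],-96.2],[100,[153,33,7],-96.2],[100,[153,33,7],-96.2]]}}

```text
t: 21.3
tool_pos: [0.6195, 0.1571, 0.3255]
tool_rot: [-1.779, -2.588, 0.002]
contact_force: [0.3, -0.4, -0.6]
opening: 0.0857
grip_force: 0.0
```

Run:
```python
from h import *
plan((621,157.4,179,111.1));im=snap('wrist','w9.png')
c=cv2.resize(im[110:310,200:440],None,fx=3,fy=3,interpolation=cv2.INTER_CUBIC)
cv2.imwrite('pics/w9c.png',cv2.convertScaleAbs(cv2.cvtColor(c,cv2.COLOR_RGB2BGR),alpha=1.3))
```

```text
t 21.3 p [619.5 157.1 325.5] psi 111.0 tilt [-0.002 -0.    -1.   ] open 0.0857 grip 0.0
(621, 157.4, 179, 111.1) -> [ -0.2   1.5 146.5] yaw -0.1
```

View pics/w9c.png

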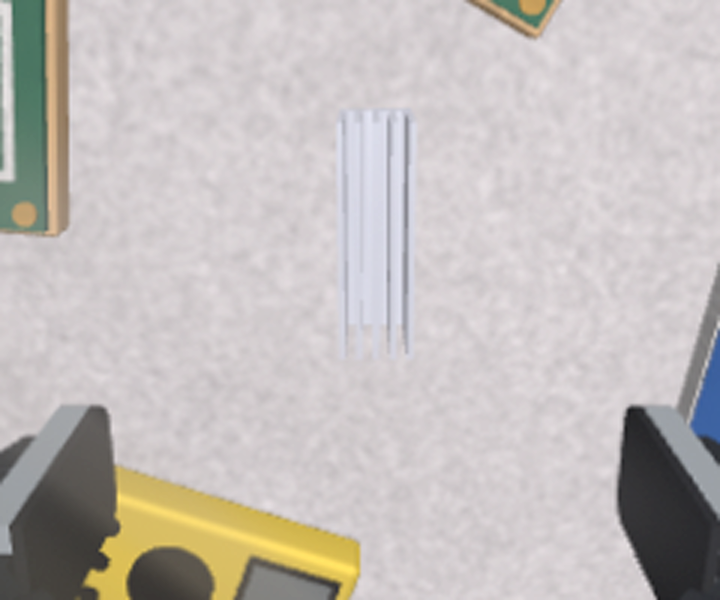

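The heatsink's fin tops span crop (338..413, 120) to (343..409, 355), and it is aligned with the tool. The meter's nearest edge runs from crop (120,468) to (358,542).

Run:
```python
from h import *
i=eyes.camera_info('wrist');o=monitor.get_obs();R=cv2.Rodrigues(np.array(o['tool_rot']))[0]
for a in[(375,238,.036),(375,120,.036),(375,356,.036),(338,120,.036),(413,120,.036),(120,468,.022),(358,542,.022)]:
    w=px2w(i,200+a[0]/3-.4,110+a[1]/3-.4,a[2]);print(a,(w*1000).round(1),(R.T@(w-o['tool_pos'])*1000).round(1))
```

```text
(375, 238, 0.036) [621.5 160.4  36. ] [  2.4   3.3 289.8]
(375, 120, 0.036) [608.4 194.3  36. ] [ 38.7   3.2 289.8]
(375, 356, 0.036) [635.6 123.8  36. ] [-36.9   3.4 289.8]
(338, 120, 0.036) [598.1 190.3  36. ] [ 38.7  -7.8 289.9]
(413, 120, 0.036) [618.9 198.3  36. ] [ 38.7  14.5 289.8]
(120, 468, 0.022) [568.7  45.5  22. ] [-86.1 -87.1 303.9]
(358, 542, 0.022) [658.5  47.6  22. ] [-116.2   -2.5  303.8]
```

>>> {"name": "step_arm", "arguments": {"commands": [[100,[1,3,45],0],[100,[1,3,90],0],[100,[1,3,125],0],[100,[1,3,140],0],[100,[1,3,145],0],[100,[1,3,145],0],[0,[1,3,145],0],[0,[1,3,145],0],[0,[1,3,145],0],[0,[1,3,145],0],[0,[1,3,145],0],[0,[1,3,145],0]], "squeeze": 50}}

```text
t: 22.85
tool_pos: [0.6226, 0.1591, 0.1823]
tool_rot: [1.778, 2.589, 0.001]
contact_force: [-0.2, 0.8, 3.9]
opening: 0.0229
grip_force: 50.4
```

>>> {"name": "step_arm", "arguments": {"commands": [[0,[0,0,0],0],[0,[0,0,0],0]]}}

```text
t: 23.1
tool_pos: [0.6225, 0.1592, 0.1823]
tool_rot: [1.778, 2.589, 0.001]
contact_force: [-0.2, 0.0, 4.6]
opening: 0.0232
grip_force: 50.6
```

Run:
```python
from h import *
plan((456,-295.6,310,10.7))
```

```text
t 23.1 p [622.5 159.2 182.3] psi 111.1 tilt [ 0.001  0.    -1.   ] open 0.0232 grip 50.6
(456, -295.6, 310, 10.7) -> [-364.5 -318.9 -127.7] yaw 100.4
```

>>> {"name": "step_arm", "arguments": {"commands": [[0,[0,0,-40],0],[0,[0,0,-90],0],[0,[0,0,-128],0],[0,[-40,-35,-128],10],[0,[-80,-70,-128],20],[0,[-120,-105,-128],30],[0,[-160,-140,-128],40],[0,[-200,-175,-128],50],[0,[-240,-210,-128],60],[0,[-280,-245,-128],70],[0,[-320,-280,-128],80],[0,[-350,-306,-128],90]]}}

```text
t: 24.6
tool_pos: [0.461, -0.2789, 0.3082]
tool_rot: [-3.089, -0.563, 0.003]
contact_force: [0.4, -0.5, -1.6]
opening: 0.023
grip_force: 49.9
```

Run:
```python
from h import *
plan((456,-295.6,260,10.7))
```

```text
t 24.6 p [ 461.  -278.9  308.2] psi 20.7 tilt [-0.002  0.002 -1.   ] open 0.023 grip 49.9
(456, -295.6, 260, 10.7) -> [-10.5  13.9  48.2] yaw 10.0
```

>>> {"name": "step_arm", "arguments": {"commands": [[0,[-6,7,10],5],[0,[-12,14.5,25],10],[0,[-12,14.5,40],10],[0,[-12,14.5,48],10],[0,[-12,14.5,48],10],[0,[-12,14.5,48],10]]}}

```text
t: 25.35
tool_pos: [0.4568, -0.2951, 0.2622]
tool_rot: [3.126, 0.304, 0.001]
contact_force: [-0.9, 0.1, -0.5]
opening: 0.0235
grip_force: 49.9
```

Run:
```python
from h import *
plan((456,-295.6,200.6,10.7));im=snap('wrist','w10.png');i=eyes.camera_info('wrist')
h=cv2.cvtColor(im,cv2.COLOR_RGB2HSV)
m=cv2.inRange(h,(12,110,90),(28,255,255))
n,l,s,c=cv2.connectedComponentsWithStats(m)
for k in range(1,n):
    if 25<s[k,4]<400:
        w=px2w(i,*c[k],.02)
        if np.hypot(w[0]-.456,w[1]+.2956)<.07: print(c[k].round(1),s[k,4],w.round(4))
```

```text
t 25.35 p [ 456.8 -295.1  262.2] psi 11.1 tilt [ 0.001 -0.001 -1.   ] open 0.0235 grip 49.9
(456, -295.6, 200.6, 10.7) -> [-0.9  0.3 61.6] yaw 0.4
[268.1 160.1] 91 [ 0.4876 -0.2499  0.02  ]
[373.4 158.9] 87 [ 0.5033 -0.3258  0.02  ]
```

>>> {"name": "step_arm", "arguments": {"commands": [[0,[0,0,25],0.4],[0,[0,0,45],0.4],[0,[0,0,55],0.4],[0,[0,0,60],0.4],[0,[0,0,62.5],0.4],[0,[0,0,62.5],0.4],[0,[0,0,62.5],0.4],[0,[0,0,62.5],0.4]]}}

```text
t: 26.4
tool_pos: [0.4568, -0.2956, 0.2003]
tool_rot: [3.127, 0.292, 0.002]
contact_force: [-2.6, 1.1, 6.0]
opening: 0.0236
grip_force: 50.9
```

>>> {"name": "step_arm", "arguments": {"commands": [[40,[0,0,0],0],[70,[0,0,0],0],[100,[0,0,0],0],[100,[0,0,0],0],[100,[0,0,0],0],[100,[0,0,-20],0],[100,[0,0,-60],0],[100,[0,0,-100],0],[100,[0,0,-140],0],[100,[-20,30,-150],0],[100,[-40,90,-150],0],[100,[-60,150,-150],0]]}}

```text
t: 27.9
tool_pos: [0.4252, -0.4538, 0.3519]
tool_rot: [3.125, 0.293, 0.003]
contact_force: [1.2, 0.6, 0.1]
opening: 0.0854
grip_force: 0.0
```

Run:
```python
from h import *
im=snap('top','topend.png');i=eyes.camera_info('top')
np.save('e.npy',im)
c=cv2.cvtColor(im[110:232,178:478],cv2.COLOR_RGB2GRAY)
# project expected part tops and test brightness-diff vs first picture for bystanders
a=cv2.imread('pics/top.png');d=cv2.absdiff(a,cv2.imread('pics/topend.png')).max(2)
for n,(u0,u1,v0,v1) in dict(meter=(304,333,114,162),spool=(368,400,125,155)).items(): print(n,d[v0:v1,u0:u1].max())
b=cv2.imread('pics/topend.png');m=[(186,118,48,48),(236,174,48,50),(295,178,50,48),(414,178,52,48)]
cv2.imwrite('pics/fin.png',cv2.convertScaleAbs(np.vstack([np.hstack([cv2.resize(b[y:y+50,x:x+50],(300,300),interpolation=cv2.INTER_CUBIC) for x,y,_,_ in m[k:k+2]]) for k in(0,2)]),alpha=1.5))
```

```text
meter 9
spool 7
```

I've used the picture allowance, so the last check is numeric.

Run:
```python
from h import *
a=cv2.imread('pics/top.png');b=cv2.imread('pics/topend.png');i=eyes.camera_info('top')
g=cv2.cvtColor(b,cv2.COLOR_BGR2HSV);notgreen=cv2.bitwise_not(cv2.inRange(g,(50,60,40),(95,255,255)))
d=cv2.absdiff(a,b).max(2)
for n,x,y,zt in(('big',.4562,.0035,.078),('small',.608,.288,.064),('tr',.4637,.1498,.068),('hs',.4565,-.2956,.054)):
    m=np.zeros(d.shape,np.uint8)
    for v in range(100,240):
        for u in range(170,480):
            if d[v,u]>25 and notgreen[v,u]:
                w=px2w(i,u,v,zt)
                if np.hypot(w[0]-x,w[1]-y)<.055: m[v,u]=255
    if n in('big','small'): m&=cv2.inRange(g,(0,0,110),(180,60,255))
    if n=='hs': m&=cv2.inRange(g,(0,0,80),(180,60,255))
    if n=='tr': m&=cv2.inRange(g,(0,0,0),(180,90,100))
    k,l,s,_=cv2.connectedComponentsWithStats(m);j=1+np.argmax(s[1:,4]);vv,uu=np.where(l==j)
    w=np.array([px2w(i,u,v,zt)[:2] for u,v in zip(uu,vv)],np.float32)*1000
    r=cv2.minAreaRect(w);print(n,(x*1000,y*1000),len(w),np.round(r[0],1),np.round(r[1],1),round(r[2],1))
plan()
```

```text
big (456.2, 3.5) 279 [454.3   4.1] [41.5 41.4] 0.5
small (608.0, 288.0) 72 [608.3 289.8] [21.7 19. ] 1.8
tr (463.7, 149.79999999999998) 42 [489.4 150.4] [ 8.4 39.9] 5.3
hs (456.5, -295.59999999999997) 470 [ 456.2 -291.7] [77.3 36.9] 10.8
t 27.95 p [ 423.3 -459.8  351.4] psi 10.4 tilt [ 0.001 -0.008 -1.   ] open 0.0854 grip 0.0
```

Run:
```python
from h import *
b=cv2.imread('pics/topend.png');i=eyes.camera_info('top');g=cv2.cvtColor(b,cv2.COLOR_BGR2HSV)
P=[]
for v in range(174,224):
    for u in range(234,286):
        w=px2w(i,u,v,.068)
        if np.hypot(w[0]-.4637,w[1]-.1498)<.05 and not(45<g[v,u,0]<95 and g[v,u,1]>75) and g[v,u,2]<115: P.append((u,v))
m=np.zeros(b.shape[:2],np.uint8)
for u,v in P: m[v,u]=255
k,l,s,_=cv2.connectedComponentsWithStats(m);j=1+np.argmax(s[1:,4]);vv,uu=np.where(l==j)
w=np.array([px2w(i,u,v,.068)[:2] for u,v in zip(uu,vv)],np.float32)*1000
print(len(w),w.mean(0),cv2.minAreaRect(w))
for v in range(184,218,1): print(''.join('#' if l[v,u]==j else '.' for u in range(238,284)))
```

```text
718 [459.90668 143.33223] ((459.2626647949219, 142.738037109375), (72.93750762939453, 60.50421142578125), 16.129837036132812)
..............##############.##...............
........####################..#...............
......#######################.#...............
.....##..####################.##..............
.....##.#####################.##..............
......#.######################.#..............
......#.######################.#..............
......###################.####.##.............
.......##########################.............
.......########################.#.............
.......##.#####################.##............
.......########################.##............
.......###################.#####.#............
........########################.#............
........########################.##...........
........########################.##...........
........###################.#####.#...........
.........##################.#####.#...........
.........########################.##..........
.........##.########################..........
.........#########################.#..........
.........#########################.#..........
..........####################.###.##.........
..........########################............
...........#.##################..#............
...........#..################...##...........
...........##.#############..#####............
............#.########....#####...............
............#..####...######..................
............#.....######......................
............##.######.........................
.............###..............................
..............................................
..............................................
```

```bash
python3 -c "
from h import *
print(finish_job())"
```

```text
the job is handed in; nothing more can be done
None
```

The job is handed in: all four parts are on their modules, with measured positions well inside the 12 mm and 0.2 rad limits, and the meter and spool did not move. The transformer's final position rests on its release pose and a rough image check.

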